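Set the dividing turntable to the next division and lock it

ROBOT

A 7-joint arm with a two-finger parallel gripper is mounted at the origin on a cart in front of the work surface, level with it; the furniture and walls round the work are solid. World frame = base frame: x ahead of the robot, y to its left, z up, the work surface at z = 0. Lengths are in m, angles in degrees, forces in N, time in s.
With the tool pointing down it reaches from about 0.425 to 0.875 m from the base axis. Payload 4.7 kg.
Tool frame: the origin (TCP) lies on the mounting face of the last link; the fingertips stand 182 mm ahead of it and the grasp point (between the pads) lies 164 mm ahead of it; z points along the fingers, y is the line along which they close (so a half turn about z gives the same grasp; the last joint's range is limited). The gripper opens to 87 mm and grips with 3 to 60 N. Pads are 19 mm wide; open, the fingers measure 117 mm over their backs; the gripper's body (75 mm by 190 mm) begins 51 mm behind the grasp point.
Start: joints at [-74.307, 18.392, -4.016, 83.108, 1.295, 78.541, -3.26], TCP at [0.167, 0.628, 0.405] pointing down, gripper open.
Joint ranges: [-163.93, 163.93], [-17.29, 119.83], [-79.2, 71.16], [3.27, 140.29], [-89.18, 269.18], [5.43, 117.66], [-154.24, 154.24]. Speed limits (degrees/s): [147.25, 147.25, 180, 180, 180, 180, 180].

INTERFACE

Orientations are given as [roll, pitch, yaw] about the fixed x, y, z axes, in that order (R = Rz(yaw) Ry(pitch) Rx(roll)).
In Python, from cell import env gives the robot as it stands.
- The arm moves only by the tool servo_tool, never from a script. Its argument "plan" is a list of rows, each an object with "xyz": the shift along the tool's x, y, z in cm, a list of three; "twist": the turn, a rotation vector about the tool's x, y, z in degrees, a list of three; "jaw": the closure, from 0 (fully open) to 1 (shut). In form: [{"xyz": [x, y, z], "twist": [wx, wy, wz], "jaw": jaw}, ...]. A call has 1 to 10 rows; each row is the pose to reach, as a shift and turn from the pose commanded when the call began, along the tool's axes at that moment; what a row does not reach only later rows make up. A row lasts 1/12 s, in which the tool goes at most 41.7 mm and 7.16 degrees, less where a joint would pass 70% of its speed; a pose out of reach is approached as far as the arm can. A call with a gripper value outside its range is refused whole. The fingers move at their own pace and stop on an object; "newtons" is the grip in N (left out, the last holds). Time passes only in rows, so rows that repeat a pose let the fingers close. It gives the time, the measured TCP pose, the force, the opening and the grip force at its end, in the units of the state.
- env.get_obs(): the state, without advancing time (a new reading comes with each control period).
- env.read_camera(name): name is "scene" or "top" or "wrist"; returns a dict with "img" (420x560x3 uint8, red, green, blue), "camera_matrix" (3x3 intrinsics, pixels), "R" (3x3) and "t" (3): a world point X has camera coordinates R X + t. Camera axes: x right, y down, z forward; pixel columns grow to the right and rows downward; lengths in m; the calibration is good to about 2 mm. The wrist camera is an equidistant fisheye: a pixel r from the principal point sees the ray r / f radians off the axis. A picture is of the moment at which its call begins. There is no depth.
- env.sign_off(): hands the job in; it is judged then, once.
The state is a dict: "time_s": time; "qpos": joint angles; "joint_velocities": joint speeds; "effort": joint torques, N m; "tool_pos": TCP position; "tool_rot": TCP orientation; "force": force on the tool from outside, world axes, zero at the start; "wrist_torque": the same for the moment, N m; "grip_width": finger opening in m; "grasp_force": force on a finger pad.
Only numpy, scipy, OpenCV 4.12 (cv2) and the standard library are available. Lean on these libraries where they do the work, as an engineer would, in place of code of your own. Each camera call takes 0.05 s, during which the arm holds its last target. There are 200 camera calls.

TASK

The little tealight casting is being painted in stripes on the dividing turntable, and the red pin marks the next division. Push with a fingertip in one of the blue dial's two finger bays to turn the dial until its white index line stands in line with the scale line at the red pin (not at a grey one), then press the black pad of the index lever down until its roller sits fully in the dial's notch and locks it, and take the hand away. Do not touch the casting, pick nothing up, and leave the pigment jar, the syringe and the flat brush where they are.

Things in the scene. Friction and masses are not known exactly. Their poses are not given: they have to be found in the camera images.
- turntable: bench dividing turntable, fixed to the table: a round grey base, 216 mm across, with an aluminium scale ring (93 to 108 mm from the axis, top at z = 22 mm) round a blue dial. Fine ring lines every 5 degrees; long lines every 30, at 15, 45, 75, ... degrees counter-clockwise from x. Origin on the dial's axis at table height; z up; x points to the index lever
- dial (a joint): angle of the dial (rad), counter-clockwise from above positive; at 0 the white index line points along the turntable's x axis. It turns either way and stays where it is left (friction about 0.1 N m)
- dial_top (a point): centre of the dial's blue deck, 158 mm across, top at z = 42 mm. Under the deck lies a steel plate, 180 mm across, top at z = 22 mm, with twelve V notches in its rim, 30 degrees apart: one of them faces the lever whenever the index line stands at a long scale line
- index_mark (a point): turns with the dial: the point on the line of the white index mark 104.5 mm from the dial's axis (the circle on which the pins stand), z = 22 mm. The mark itself is a white line across the blue deck and the rim of the steel plate
- bay_left (a point): middle of the floor (z = 22 mm) of a finger bay cut into the blue deck, 66 mm from the axis, 90 degrees counter-clockwise of the index line; turns with the dial. Open upwards and towards the rim, 47 to 79 mm from the axis, the flush ring beyond. Its radial side walls, 24 degrees either side (54 mm apart at 66 mm), are 20 mm high: pushing on one turns the dial
- bay_right (a point): the same of a second, equal finger bay, 90 degrees clockwise of the index line
- index_lever (a joint): angle of the index lever (rad): near 0 = up, roller out; grows as the pad is pressed. With no notch at the roller it stops on the plate's rim at about 0.07; about 0.37 = roller fully in a notch (it draws the dial to the exact division from up to 3 degrees off). It needs about 3 N at the pad to move and stays where it is left; 5 to 12 N seat the roller
- lever_pad (a point): middle of the top of the lever's black pad (34 x 40 mm). Lever up: 146 mm from the dial's axis along the turntable's x, z = 70 mm, tilted towards the dial. Lever down: 152 mm from the axis, z = 54 mm, level. The lever's bracket stands 98 to 120 mm from the axis, 54 mm high
- pin_red: red-headed steel pin, fixed in the scale ring at the outer end of a long scale line, 104.5 mm from the dial's axis: the target division. Origin on the ring's surface at z = 22 mm; head 10.4 mm across, its top 17 mm above the ring
- casting: speckled grey cast tealight holder, 62 mm across and 38 mm high, standing loose on the middle of the dial between three low rubber stops, and turning with it; origin at the centre of its underside at z = 42 mm; not to be touched
- umber_jar: loose pigment jar with black cap, 50 mm across, 56 mm high; bystander, origin at the centre of its underside
- dosing_syringe: loose clear dosing syringe lying on the table, 153 mm long (along its y axis), 28 mm high; bystander
- flat_brush: loose flat brush lying on the table behind the clamp board, 218 mm long (along its y axis); bystander

How it is judged:
By the outcome, as a careful person would: the job done as asked, in the order asked, and still so for the second after the job is handed in, with the robot touching nothing.
It also fails if it takes over 64 s, if anything falls off the work surface, if the arm or the gripper's body presses on something with over 40 N, if the wrist force passes 120 N, or if a joint passes its speed limit or range.

## Working session

There is one attempt and no reset: what is moved stays moved. The work goes in short steps, Python scripts to look and compute and a tool call to move; the robot and the scene stay as the last step left them, time stands still between calls to the robot, and variables do not carry over. Pictures are saved under pics/ and viewed, at most 10 in all, crops included, and the job is handed in when it is done.

Besides the shell and the picture viewer there is one more tool, called after "Request:" as a command line: name --argument value ..., lists and objects as JSON in quotes. servo_tool: Moves the arm, as the interface text tells. Its arguments: {"type":"object","properties":{"plan":{"type":"array","items":{"type":"object","properties":{"xyz":{"type":"array","items":{"type":"number"}},"twist":{"type":"array","items":{"type":"number"}},"jaw":{"type":"number"}}}},"newtons":{"type":"number"}},"required":["plan"]}

```bash
mkdir -p pics
python3 - <<'E'
from cell import env
import cv2,numpy as np
for n in ("scene","top"):
    c=env.read_camera(n); cv2.imwrite(f"pics/{n}0.png",c["img"][:,:,::-1])
    np.savez(f"pics/{n}0.npz",K=c["camera_matrix"],R=c["R"],t=c["t"]); print(n,-c["R"].T@c["t"])
o=env.get_obs();print({k:np.round(v,3) for k,v in o.items()})
E
```

```text
scene [ 0.17386366 -0.75802738  0.68983622]
top [ 0.45487304 -0.10839994  1.01846388]
{'time_s': np.float64(0.1), 'qpos': array([-74.307,  18.436,  -4.016,  83.168,   1.296,  78.54 ,  -3.261]), 'joint_velocities': array([-0.022, -0.038,  0.044, -0.102, -0.017,  0.052,  0.011]), 'effort': array([-0.0000e+00, -4.9257e+01, -4.0600e-01, -3.1340e+01, -6.4000e-02,
        3.9000e-02,  0.0000e+00]), 'tool_pos': array([0.167, 0.628, 0.404]), 'tool_rot': array([-1.79901e+02,  6.00000e-03,  1.65116e+02]), 'force': array([ 0.375,  1.189, -0.233]), 'wrist_torque': array([-0.036,  0.013, -0.067]), 'grasp_force': np.float64(0.0), 'grip_width': np.float64(0.087)}
```

View pics/top0.png

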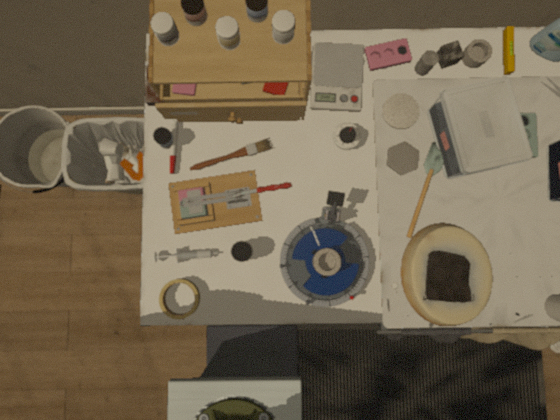

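View pics/scene0.png

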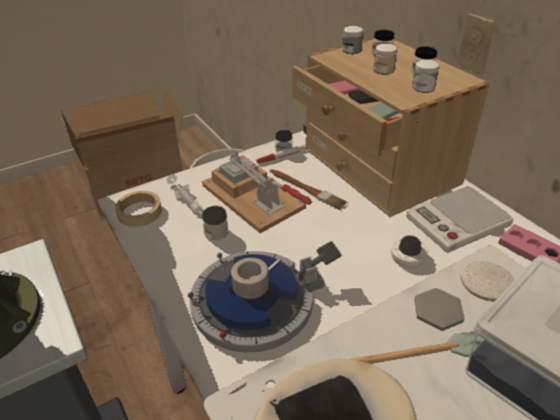

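The top view shows the dial centre near (327,262), the lever pad near (336,199), the white line near (316,237), and a red pin near (351,297). I'll enlarge that area and both views of the dial.

```bash
cat > h.py <<'E'
import numpy as np
def cam(n): return np.load(f"pics/{n}.npz")
def unproj(c,u,v,z):
    d=c["R"].T@np.linalg.solve(c["K"],[u,v,1.]); o=-c["R"].T@c["t"]
    return o+d*(z-o[2])/d[2]
def proj(c,X):
    p=c["K"]@(c["R"]@np.asarray(X)+c["t"]); return p[:2]/p[2]
E
python3 - <<'E'
import cv2,numpy as np
from h import *
a=cv2.imread("pics/top0.png")[175:315,265:395]; b=cv2.imread("pics/scene0.png")[230:350,180:350]
a=cv2.resize(a,None,fx=4,fy=4,interpolation=cv2.INTER_CUBIC);b=cv2.resize(b,(400,int(120*400/170)),interpolation=cv2.INTER_CUBIC)
cv2.imwrite("pics/a.png",a)
c=cam("top0"); print(c["K"])
for n,u,v,z in [("c",327,262,.08),("pad",336,199,.07),("pin",351,297,.039),("jar",241,251,.056)]: print(n,unproj(c,u,v,z))
E
```

```text
[[410.1712345    0.         273.89441566]
 [  0.         410.1712345  207.7760267 ]
 [  0.           0.           1.        ]]
c [ 0.42891774 -0.21773799  0.08      ]
pad [ 0.57369345 -0.24372096  0.07      ]
pin [ 0.34576679 -0.27646533  0.039     ]
jar [ 0.45633782 -0.02063394  0.056     ]
```

View pics/a.png

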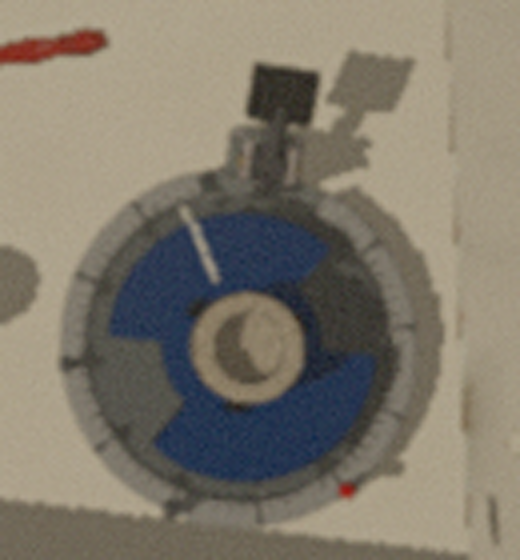

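The enlarged crop shows the ring's outer edge spanning about 62–417 by 168–523 (crop px). The pad is at (284,93), the red pin head at (347,490), and the white line runs from (217,282) to (183,208). The bays are on the left and the right.

Run:
```python
from h import *
c=cam("top0"); U=lambda x,y,z: unproj(c,265+x/4-.4,175+y/4-.4,z)[:2]
C1=U(239.5,345.5,.022);C2=U(248,348,.08);C=(C1+C2)/2
pad=U(284,93,.07);pin=U(347,490,.039);a=U(217,282,.042);b=U(187,217,.042)
ang=lambda v:np.degrees(np.arctan2(v[1],v[0]))
print(C1,C2,C,pad,pin,np.linalg.norm(pad-C),np.linalg.norm(pin-C))
t=ang(pad-C);print("T",t,"pin",ang(pin-C)-t,"mark",ang(b-a)-t,ang(b-C)-t,ang(a-C)-t)
for k in range(12):
    pass
s=cam("scene0")
print(proj(s,[*pin,.039]),proj(s,[*pad,.07]),proj(s,[*C,.08]))
```

```text
[ 0.42983832 -0.21849329] [ 0.42982821 -0.21685706] [ 0.42983326 -0.21767518] [ 0.57640374 -0.24287042] [ 0.34552674 -0.27727585] 0.1487202235945826 0.10324645209739963
T -9.753731657820808 pin -134.98778876463052 mark 33.28165319063886 31.49055877283757 29.616353312918797
[221.46934206 330.18202986] [328.11740541 249.02094456] [248.53551746 268.50296864]
```

Request:
servo_tool --plan '[{"xyz":[-38,-29,0],"twist":[0,0,57],"jaw":1},{"xyz":[-38,-29,0],"twist":[0,0,57],"jaw":1},{"xyz":[-38,-29,0],"twist":[0,0,57],"jaw":1},{"xyz":[-38,-29,0],"twist":[0,0,57],"jaw":1},{"xyz":[-38,-29,0],"twist":[0,0,57],"jaw":1},{"xyz":[-38,-29,0],"twist":[0,0,57],"jaw":1},{"xyz":[-38,-29,0],"twist":[0,0,57],"jaw":1},{"xyz":[-38,-29,0],"twist":[0,0,57],"jaw":1},{"xyz":[-38,-29,0],"twist":[0,0,57],"jaw":1},{"xyz":[-38,-29,0],"twist":[0,0,57],"jaw":1}]' --newtons 20

```text
time_s: 0.93
tool_pos: [0.4229, 0.2968, 0.4046]
tool_rot: [-180.0, -0.0, 108.1]
force: [0.3, 1.0, 1.1]
grip_width: 0.0283
grasp_force: 0.0
```

Request:
servo_tool --plan '[{"xyz":[-42,-15,9],"twist":[0,0,0],"jaw":1},{"xyz":[-42,-15,9],"twist":[0,0,0],"jaw":1},{"xyz":[-42,-15,9],"twist":[0,0,0],"jaw":1},{"xyz":[-42,-15,9],"twist":[0,0,0],"jaw":1},{"xyz":[-42,-15,9],"twist":[0,0,0],"jaw":1},{"xyz":[-42,-15,9],"twist":[0,0,0],"jaw":1},{"xyz":[-42,-15,9],"twist":[0,0,0],"jaw":1},{"xyz":[-42,-15,9],"twist":[0,0,0],"jaw":1},{"xyz":[-42,-15,9],"twist":[0,0,0],"jaw":1},{"xyz":[-42,-15,9],"twist":[0,0,0],"jaw":1}]'

```text
time_s: 1.77
tool_pos: [0.4104, -0.1114, 0.3219]
tool_rot: [179.9, -0.0, 108.1]
force: [1.9, -0.2, -0.6]
grip_width: 0.0004
grasp_force: 0.0
```

Request:
servo_tool --plan '[{"xyz":[0,0,0],"twist":[0,0,0],"jaw":1},{"xyz":[0,0,0],"twist":[0,0,0],"jaw":1}]'

```text
time_s: 1.93
tool_pos: [0.4105, -0.1115, 0.3218]
tool_rot: [-180.0, -0.1, 107.8]
force: [0.7, 1.3, 0.5]
grip_width: 0.0002
grasp_force: 0.0
```

Run:
```python
from cell import env
import cv2,numpy as np
c=env.read_camera("wrist"); cv2.imwrite("pics/w1.png",c["img"][:,:,::-1])
np.savez("pics/w1.npz",K=c["camera_matrix"],R=c["R"],t=c["t"]); print(-c["R"].T@c["t"],c["camera_matrix"])
o=env.get_obs();print(o["tool_pos"],o["tool_rot"],o["qpos"])
```

```text
[ 0.38862855 -0.0369461   0.30126732] [[325.1922621    0.         277.5104839 ]
 [  0.         325.1922621  210.83532723]
 [  0.           0.           1.        ]]
[ 0.41094061 -0.10963663  0.32208025] [-1.79983987e+02 -5.60362577e-02  1.08005558e+02] [-34.53214528 -10.01428925  42.72307236 120.54661276   7.31355536
  67.05242705  22.88907582]
```

View pics/w1.png

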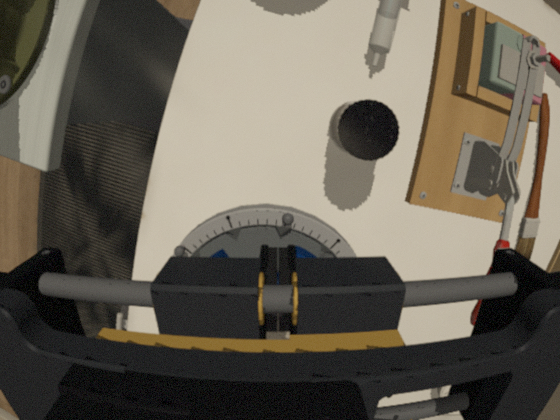

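Request:
servo_tool --plan '[{"xyz":[-4.2,-1.5,3],"twist":[0,0,0],"jaw":1},{"xyz":[-4.2,-1.5,6],"twist":[0,0,0],"jaw":1},{"xyz":[-4.2,-1.5,6],"twist":[0,0,0],"jaw":1},{"xyz":[-4.2,-1.5,6],"twist":[0,0,0],"jaw":1},{"xyz":[-4.2,-1.5,6],"twist":[0,0,0],"jaw":1}]'

```text
time_s: 2.4
tool_pos: [0.4109, -0.1524, 0.2631]
tool_rot: [180.0, -0.0, 108.3]
force: [-0.3, 0.9, 0.2]
grip_width: -0.0001
grasp_force: 0.0
```

Run:
```python
from cell import env
import cv2,numpy as np
c=env.read_camera("scene"); cv2.imwrite("pics/s1.png",cv2.resize(c["img"][200:360,150:370,::-1],None,fx=3.5,fy=3.5,interpolation=cv2.INTER_CUBIC))
o=env.get_obs();print(o["tool_pos"],o["tool_rot"],o["qpos"])
p=o["tool_pos"][:2]-np.array([.4298,-.2177]);print(np.linalg.norm(p),np.degrees(np.arctan2(p[1],p[0])))
```

```text
[ 0.41113308 -0.15257784  0.26360289] [1.79877024e+02 5.88856089e-03 1.08280483e+02] [-33.0892268   -2.47429097  49.89099048 122.89493528   2.1395111
  58.61335618  33.94463798]
0.06774474236934 105.99466911055544
```

View pics/s1.png

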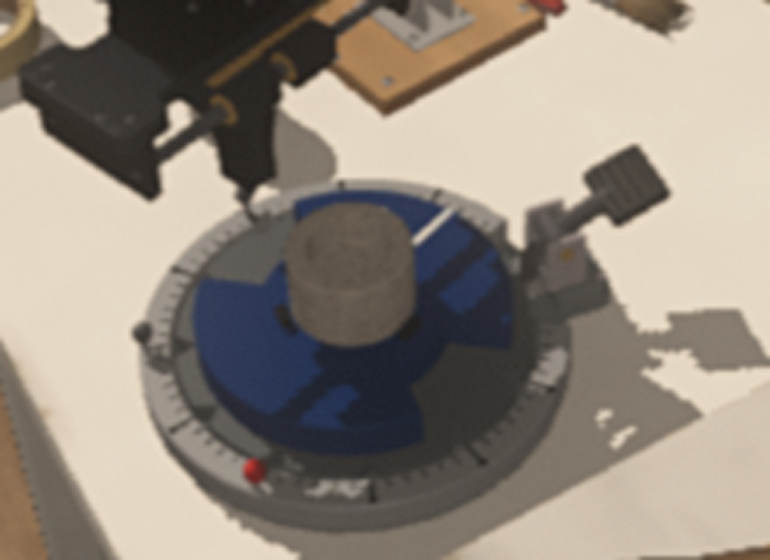

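The fingertip (245,205) hangs above the left bay and the red pin is at (255,470), which matches the geometry. Next, lower the finger.

Request:
servo_tool --plan '[{"xyz":[0,0,2],"twist":[0,0,0],"jaw":1},{"xyz":[0,0,4],"twist":[0,0,0],"jaw":1},{"xyz":[0,0,5.1],"twist":[0,0,0],"jaw":1},{"xyz":[0,0,5.1],"twist":[0,0,0],"jaw":1},{"xyz":[0,0,5.1],"twist":[0,0,0],"jaw":1}]'

```text
time_s: 2.87
tool_pos: [0.4108, -0.1532, 0.2123]
tool_rot: [179.9, -0.0, 108.2]
force: [0.6, 0.4, 0.7]
grip_width: 0.0004
grasp_force: 0.0
```

Request:
servo_tool --plan '[{"xyz":[-0.02,0.46,0],"twist":[0,0,4],"jaw":1},{"xyz":[-0.06,0.92,0],"twist":[0,0,8],"jaw":1},{"xyz":[-0.14,1.37,0],"twist":[0,0,12],"jaw":1},{"xyz":[-0.26,1.82,0],"twist":[0,0,16],"jaw":1},{"xyz":[-0.4,2.26,0],"twist":[0,0,20],"jaw":1}]'

```text
time_s: 3.28
tool_pos: [0.4336, -0.1503, 0.213]
tool_rot: [179.9, -0.1, 88.0]
force: [-1.3, -0.3, 1.1]
grip_width: 0.0003
grasp_force: 0.9
```

Request:
servo_tool --plan '[{"xyz":[-0.02,0.46,0],"twist":[0,0,4],"jaw":1},{"xyz":[-0.06,0.92,0],"twist":[0,0,8],"jaw":1},{"xyz":[-0.14,1.37,0],"twist":[0,0,12],"jaw":1},{"xyz":[-0.26,1.82,0],"twist":[0,0,16],"jaw":1},{"xyz":[-0.4,2.26,0],"twist":[0,0,20],"jaw":1},{"xyz":[-0.57,2.68,0],"twist":[0,0,24],"jaw":1},{"xyz":[-0.77,3.1,0],"twist":[0,0,28],"jaw":1},{"xyz":[-1.0,3.5,0],"twist":[0,0,32],"jaw":1},{"xyz":[-1.26,3.88,0],"twist":[0,0,36],"jaw":1},{"xyz":[-1.54,4.24,0],"twist":[0,0,40],"jaw":1}]'

```text
time_s: 4.12
tool_pos: [0.4759, -0.1665, 0.213]
tool_rot: [-180.0, -0.2, 48.0]
force: [-1.3, 2.3, 0.6]
grip_width: 0.0001
grasp_force: 0.9
```

```bash
cat > look.py <<'E'
import sys,cv2,numpy as np
from cell import env
c=env.read_camera("top"); cv2.imwrite(f"pics/{sys.argv[1]}.png",cv2.resize(c["img"][175:315,265:395,::-1],None,fx=4,fy=4,interpolation=cv2.INTER_CUBIC))
o=env.get_obs();print(o["tool_pos"],o["tool_rot"],o["qpos"],o["force"])
p=o["tool_pos"][:2]-np.array([.4298,-.2177]);print(np.linalg.norm(p),np.degrees(np.arctan2(p[1],p[0])))
E
python3 look.py t1
```

```text
[ 0.47650606 -0.16708044  0.21316087] [ 1.79898736e+02 -1.79202729e-01  4.78518462e+01] [-34.07788926  17.89237775  57.02201933 116.94643338 -18.64612015
  54.3978627   -9.44255772] [ 0.76679452  0.35018721 -0.11329741]
0.06887521494996997 47.30264617330118
```

View pics/t1.png

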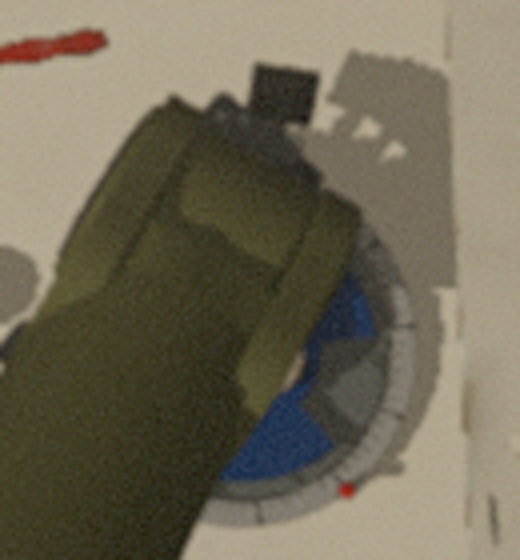

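The dial follows: the right bay has moved clockwise to (360,390). Carry on.

Request:
servo_tool --plan '[{"xyz":[-0.04,0.46,0],"twist":[0,0,4],"jaw":1},{"xyz":[-0.1,0.92,0],"twist":[0,0,8],"jaw":1},{"xyz":[-0.2,1.37,0],"twist":[0,0,12],"jaw":1},{"xyz":[-0.34,1.82,0],"twist":[0,0,16],"jaw":1},{"xyz":[-0.5,2.26,0],"twist":[0,0,20],"jaw":1},{"xyz":[-0.69,2.68,0],"twist":[0,0,24],"jaw":1},{"xyz":[-0.9,3.1,0],"twist":[0,0,28],"jaw":1},{"xyz":[-1.15,3.5,0],"twist":[0,0,32],"jaw":1},{"xyz":[-1.41,3.88,0],"twist":[0,0,36],"jaw":1},{"xyz":[-1.7,4.24,0],"twist":[0,0,40],"jaw":1}]'

```text
time_s: 5.0
tool_pos: [0.4965, -0.2072, 0.2127]
tool_rot: [-179.9, -0.2, 8.2]
force: [2.2, 2.0, -0.3]
grip_width: 0.0003
grasp_force: 1.0
```

```bash
python3 look.py t2
```

```text
[ 0.49632609 -0.2082566   0.21274595] [-179.97344501   -0.18222872    7.92470757] [-32.74866189  26.83649132  63.20584369 112.54198653 -28.56168213
  57.90042799 -38.25752866] [ 0.75653118 -1.59350424 -0.22894885]
0.06719299762558127 8.079181210393864
```

Request:
servo_tool --plan '[{"xyz":[-0.02,0.46,0],"twist":[0,0,4],"jaw":1},{"xyz":[-0.06,0.92,0],"twist":[0,0,8],"jaw":1},{"xyz":[-0.14,1.37,0],"twist":[0,0,12],"jaw":1},{"xyz":[-0.26,1.82,0],"twist":[0,0,16],"jaw":1},{"xyz":[-0.4,2.26,0],"twist":[0,0,20],"jaw":1},{"xyz":[-0.57,2.68,0],"twist":[0,0,24],"jaw":1}]'

```text
time_s: 5.55
tool_pos: [0.4946, -0.2349, 0.2125]
tool_rot: [-179.9, -0.2, -15.8]
force: [2.1, 2.0, 0.3]
grip_width: 0.0004
grasp_force: 1.0
```

```bash
python3 look.py t3
```

```text
[ 0.49396481 -0.2359465   0.21253323] [-1.79938812e+02 -1.40295969e-01 -1.60417873e+01] [-31.39483616  30.7677596   66.59725161 111.32023767 -33.01785666
  59.80582219 -56.13460519] [-0.20595892 -0.49037645 -0.1950602 ]
0.0667087557265817 -15.874119911890364
```

Request:
servo_tool --plan '[{"xyz":[-0.02,0.46,0],"twist":[0,0,0],"jaw":1},{"xyz":[-0.06,0.92,0],"twist":[0,0,0],"jaw":1},{"xyz":[-0.14,1.37,0],"twist":[0,0,0],"jaw":1}]'

```text
time_s: 5.85
tool_pos: [0.488, -0.2483, 0.2116]
tool_rot: [-179.9, 0.0, -15.7]
force: [-0.3, 2.0, -0.8]
grip_width: 0.0003
grasp_force: 1.1
```

```bash
python3 look.py t4
```

```text
[ 0.48711818 -0.249675    0.21157483] [ 1.79997216e+02  2.39646566e-03 -1.58284694e+01] [-29.682631    30.86595657  66.4552878  111.30235356 -32.95819926
  59.81672783 -54.36945658] [ 0.25149416 -0.82837854 -0.45124726]
0.06563363296776693 -29.155004373022255
```

Request:
servo_tool --plan '[{"xyz":[-0.09,0.38,0],"twist":[0,0,0],"jaw":1},{"xyz":[-0.19,0.76,0],"twist":[0,0,0],"jaw":1},{"xyz":[-0.36,1.15,0],"twist":[0,0,0],"jaw":1},{"xyz":[-0.54,1.55,0],"twist":[0,0,0],"jaw":1},{"xyz":[-0.76,1.92,0],"twist":[0,0,0],"jaw":1},{"xyz":[-0.99,2.29,0],"twist":[0,0,0],"jaw":1},{"xyz":[-1.24,2.6,0],"twist":[0,0,0],"jaw":1},{"xyz":[-1.49,2.92,0],"twist":[0,0,0],"jaw":1}]'

```text
time_s: 6.57
tool_pos: [0.4653, -0.2731, 0.2114]
tool_rot: [180.0, -0.0, -15.9]
force: [1.3, 2.3, -1.1]
grip_width: 0.0007
grasp_force: 0.9
```

```bash
python3 look.py t5
python3 - <<'E'
from cell import env
import cv2,numpy as np
c=env.read_camera("scene"); np.savez("pics/scene0.npz",K=c["camera_matrix"],R=c["R"],t=c["t"])
a=cv2.resize(c["img"][215:355,170:330,::-1],(640,560),interpolation=cv2.INTER_CUBIC); b=cv2.imread("pics/t5.png")
cv2.imwrite("pics/s5.png",cv2.resize(np.hstack([a,b[:560]]),(800,386)))
E
```

```text
[ 0.46439992 -0.27381209  0.21142137] [ 1.79950942e+02 -4.57659806e-04 -1.59532396e+01] [-27.24117216  29.74660766  66.87935446 112.46185422 -32.0379904
  59.18737036 -51.61642508] [-0.06964724  0.16953613 -0.17500966]
0.06592208156974984 -58.34111981382804
```

View pics/s5.png

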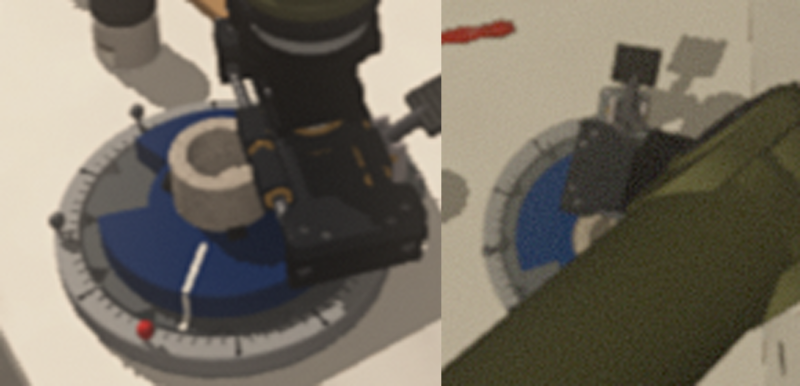

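The index line runs from (205,245) over the deck edge (187,293) to the plate rim (183,326), short of the red pin at (145,328). I'll compute the remaining angle.

Run:
```python
from h import *
c=cam("scene0"); f=4*.6897
U=lambda x,y,z: unproj(c,170+x/f-.3,215+y/f-.3,z)[:2]
C=np.array([.4298,-.2177]);an=lambda v:np.degrees(np.arctan2(v[1],v[0]))
for n,p in dict(rim=U(183,326,.022),edge=U(187,293,.042),inn=U(205,245,.042),pin=U(145,328,.039)).items(): print(n,p,np.linalg.norm(p-C),an(p-C)+9.75)
print(an(U(187,293,.042)-U(205,245,.042))+9.75)
```

```text
rim [ 0.36761057 -0.28214765] 0.08956017210658754 -124.2284002367376
edge [ 0.37465705 -0.27686017] 0.08087441603580305 -123.23715203288162
inn [ 0.40064304 -0.25072008] 0.04405058554890912 -121.69473140056667
pin [ 0.34364859 -0.28386773] 0.10862888392995827 -132.72429306705527
-125.08061745569219
```

Request:
servo_tool --plan '[{"xyz":[-0.2,0.2,0],"twist":[0,0,0],"jaw":1},{"xyz":[-0.4,0.39,0],"twist":[0,0,0],"jaw":1},{"xyz":[-0.6,0.58,0],"twist":[0,0,0],"jaw":1},{"xyz":[-0.81,0.77,0],"twist":[0,0,0],"jaw":1},{"xyz":[-0.81,0.77,0],"twist":[0,0,0],"jaw":1},{"xyz":[-0.81,0.77,0],"twist":[0,0,0],"jaw":1},{"xyz":[-0.6,0.55,0],"twist":[0,0,0],"jaw":1},{"xyz":[-0.45,0.4,0],"twist":[0,0,0],"jaw":1}]'

```text
time_s: 7.33
tool_pos: [0.4602, -0.2754, 0.2113]
tool_rot: [180.0, 0.0, -15.9]
force: [-0.1, -0.2, -0.6]
grip_width: 0.0006
grasp_force: 0.0
```

```bash
python3 look.py t6
python3 - <<'E'
from cell import env
import cv2
c=env.read_camera("scene")
cv2.imwrite("pics/s6.png",cv2.resize(c["img"][265:355,170:290,::-1],(720,540),interpolation=cv2.INTER_CUBIC))
E
```

```text
[ 0.46077753 -0.2749906   0.21129036] [ 1.79989118e+02 -1.05829963e-02 -1.58464591e+01] [-27.0924278   29.27406992  66.82352952 112.81185877 -31.64132238
  58.94817006 -51.45479899] [ 0.96053357 -0.17475562 -0.52705514]
0.06512925302211783 -61.59952033331281
```

View pics/s6.png

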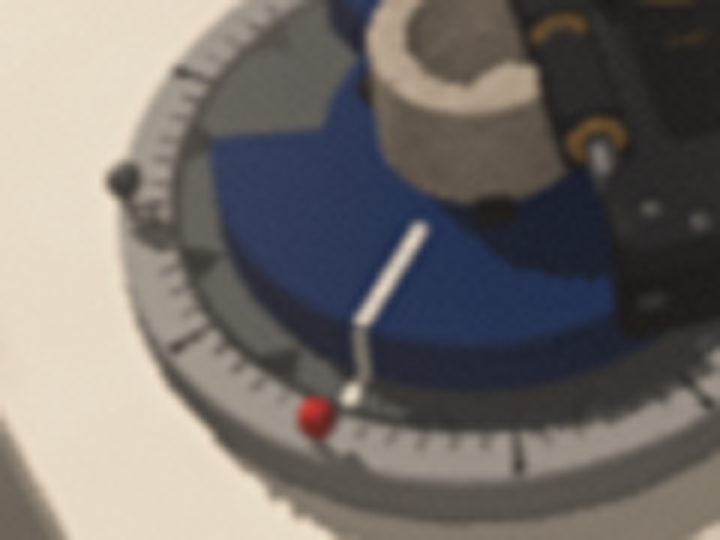

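The line now runs (420,228)–(360,322) to the rim end (350,395). The pin head is at (317,417), and the casting is undisturbed.

Run:
```python
from h import *
c=cam("scene0")
U=lambda x,y,z: unproj(c,170+x/6-.4,265+y/6-.4,z)[:2]
C=np.array([.4298,-.2177]);an=lambda v:np.degrees(np.arctan2(v[1],v[0]))
for n,p in dict(rim=U(350,395,.022),edge=U(360,322,.042),inn=U(420,228,.042),pin=U(317,417,.039),long105=U(519,455,.022),long165=U(186,342,.022),long195=U(185,73,.022)).items(): print(n,p,np.linalg.norm(p-C),an(p-C)+9.75)
print(an(U(360,322,.042)-U(420,228,.042))+9.75)
```

```text
rim [ 0.35869578 -0.27080651] 0.08874746450055584 -133.494583276079
edge [ 0.36636011 -0.26532222] 0.07932524707645155 -133.35566071114408
inn [ 0.39536282 -0.24506367] 0.04398510682318463 -131.77945685945775
pin [ 0.34344665 -0.28488971] 0.10941369951951409 -132.3642741020506
long105 [ 0.38787207 -0.31233691] 0.10350891715625105 -104.14525522216545
long165 [ 0.32847955 -0.23051644] 0.10212783306983417 -163.04070941535193
long195 [ 0.37054004 -0.13751229] 0.09970863148273673 136.21497565014278
-135.31550282397956
```

Request:
servo_tool --plan '[{"xyz":[0,0,-2],"twist":[0,0,0],"jaw":1},{"xyz":[0,0,-5],"twist":[0,0,0],"jaw":1},{"xyz":[0,0,-8],"twist":[0,0,0],"jaw":1},{"xyz":[2.6,-1.6,-9],"twist":[0,0,0],"jaw":1},{"xyz":[5.2,-3.1,-9],"twist":[0,0,0],"jaw":1},{"xyz":[7.8,-4.7,-9],"twist":[0,0,0],"jaw":1},{"xyz":[10.4,-6.3,-9],"twist":[0,0,0],"jaw":1},{"xyz":[10.4,-6.3,-9],"twist":[0,0,0],"jaw":1},{"xyz":[10.4,-6.3,-9],"twist":[0,0,0],"jaw":1}]'

```text
time_s: 8.18
tool_pos: [0.5789, -0.2419, 0.3006]
tool_rot: [179.9, 0.1, -15.7]
force: [0.1, -0.5, 0.2]
grip_width: 0.0005
grasp_force: 0.0
```

```bash
python3 look.py t7
```

```text
[ 0.57738452 -0.24321661  0.30083612] [ 1.79912590e+02  7.38850460e-02 -1.58457543e+01] [-25.60883398  30.81092582  61.32830853  95.63009731 -28.29807932
  70.83034111 -63.89026954] [ 0.15356334 -0.400506   -0.46674712]
0.14977412216004168 -9.809175883405924
```

Request:
servo_tool --plan '[{"xyz":[0,0,2],"twist":[0,0,0],"jaw":1},{"xyz":[0,0,4],"twist":[0,0,0],"jaw":1},{"xyz":[0,0,4.4],"twist":[0,0,0],"jaw":1},{"xyz":[0,0,4.7],"twist":[0,0,0],"jaw":1},{"xyz":[0,0,5],"twist":[0,0,0],"jaw":1},{"xyz":[0,0,5.3],"twist":[0,0,0],"jaw":1},{"xyz":[0,0,5.6],"twist":[0,0,0],"jaw":1},{"xyz":[0,0,5.8],"twist":[0,0,0],"jaw":1},{"xyz":[0,0,6],"twist":[0,0,0],"jaw":1}]'

```text
time_s: 8.98
tool_pos: [0.5782, -0.2436, 0.2422]
tool_rot: [180.0, -0.2, -15.9]
force: [1.4, -2.0, 2.0]
grip_width: 0.0004
grasp_force: 1.2
```

Request:
servo_tool --plan '[{"xyz":[0,0,0.2],"twist":[0,0,0],"jaw":1},{"xyz":[0,0,0.4],"twist":[0,0,0],"jaw":1},{"xyz":[0,0,0.4],"twist":[0,0,0],"jaw":1}]'

```text
time_s: 9.23
tool_pos: [0.578, -0.2433, 0.2376]
tool_rot: [180.0, -0.1, -15.9]
force: [2.0, 0.0, 2.7]
grip_width: 0.0004
grasp_force: 1.5
```

Request:
servo_tool --plan '[{"xyz":[0,0,0.1],"twist":[0,0,0],"jaw":1},{"xyz":[0,0,0.2],"twist":[0,0,0],"jaw":1},{"xyz":[0,0,0.2],"twist":[0,0,0],"jaw":1}]'

```text
time_s: 9.48
tool_pos: [0.5781, -0.2434, 0.2365]
tool_rot: [-180.0, -0.1, -15.9]
force: [3.2, -0.6, 7.6]
grip_width: 0.0006
grasp_force: 3.8
```

Force is rising at tip z ≈ 54 mm, so it is seating. I'll press a little more.

Request:
servo_tool --plan '[{"xyz":[0,0,0.1],"twist":[0,0,0],"jaw":1},{"xyz":[0,0,0.1],"twist":[0,0,0],"jaw":1},{"xyz":[0,0,0.1],"twist":[0,0,0],"jaw":1}]'

```text
time_s: 9.73
tool_pos: [0.5782, -0.2435, 0.2361]
tool_rot: [-180.0, -0.1, -15.9]
force: [1.3, 0.5, 11.1]
grip_width: 0.0001
grasp_force: 5.7
```

Request:
servo_tool --plan '[{"xyz":[0,0,-1],"twist":[0,0,0],"jaw":1},{"xyz":[0,0,-4],"twist":[0,0,0],"jaw":1},{"xyz":[0,0,-8],"twist":[0,0,0],"jaw":1},{"xyz":[0,0,-12],"twist":[0,0,0],"jaw":1},{"xyz":[-2,-3.5,-14],"twist":[0,0,0],"jaw":1},{"xyz":[-4,-7,-14],"twist":[0,0,0],"jaw":1},{"xyz":[-6,-10.5,-14],"twist":[0,0,0],"jaw":1},{"xyz":[-8,-14,-14],"twist":[0,0,0],"jaw":1},{"xyz":[-10,-17.5,-14],"twist":[0,0,0],"jaw":1},{"xyz":[-12,-21,-14],"twist":[0,0,0],"jaw":1}]'

```text
time_s: 10.57
tool_pos: [0.5178, -0.0068, 0.3734]
tool_rot: [179.9, 0.2, -15.9]
force: [0.1, 0.5, 0.2]
grip_width: 0.0004
grasp_force: 0.0
```

Request:
servo_tool --plan '[{"xyz":[-2,-3.5,0],"twist":[0,0,0],"jaw":1},{"xyz":[-3.5,-7,0],"twist":[0,0,0],"jaw":1},{"xyz":[-5,-10,0],"twist":[0,0,0],"jaw":1},{"xyz":[-5,-10,0],"twist":[0,0,0],"jaw":1},{"xyz":[-5,-10,0],"twist":[0,0,0],"jaw":1}]'

```text
time_s: 10.98
tool_pos: [0.4975, 0.1037, 0.3736]
tool_rot: [179.9, 0.1, -15.6]
force: [0.9, -1.4, 0.6]
grip_width: 0.0003
grasp_force: 0.0
```

```bash
python3 look.py t8;  python3 - <<'E'
from cell import env
import cv2,numpy as np
c=env.read_camera("scene")
a=cv2.resize(c["img"][220:360,170:350,::-1],(540,420),interpolation=cv2.INTER_CUBIC)
b=cv2.resize(cv2.imread("pics/t8.png"),(260,280)); b=cv2.copyMakeBorder(b,0,140,0,0,cv2.BORDER_CONSTANT)
cv2.imwrite("pics/f.png",np.hstack([a,b]))
E
```

```text
[0.49807132 0.10154074 0.37377576] [ 1.79894014e+02  8.41378378e-02 -1.57891612e+01] [ -75.8531592     1.70382326   63.22383924  107.06898682   -1.54094254
   72.29374362 -117.95658824] [ 0.88547887 -0.59507047 -0.32760431]
0.32645921914285075 77.92882352941552
```

View pics/f.png

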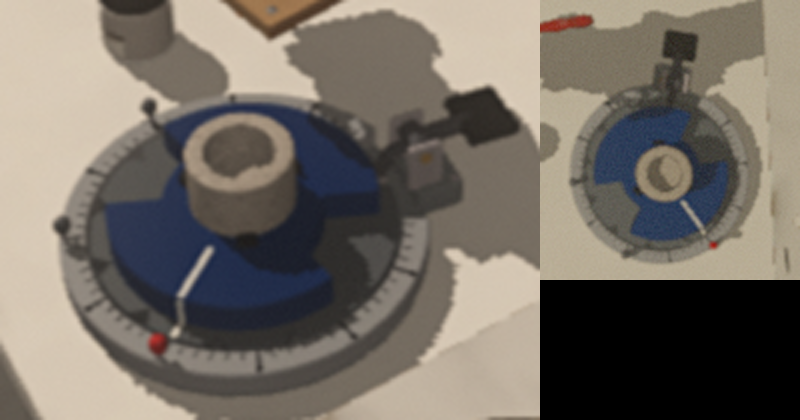

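The white line at (180,320) points to the red pin at (157,343), and the lever pad is down and level. The top view agrees, and the hand is clear. Handing in.

```bash
python3 -c "
from cell import env
print(env.sign_off())"
```

```text
the job is handed in; nothing more can be done
None
```

The dial's white index line stands at the red pin, the lever is pressed down with its roller in the notch (the pad stopped at about 54 mm under 11 N), the hand is clear, and the job was handed in at about 11 s; the sign-off gave no verdict.

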